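Dock the containers of a slide-washing station

TASK

Set up the slide-washing station: carry each of the four closed white containers, upright, to the black-rimmed dock whose pocket matches its shape and size (large round bottle, small round bottle, square bottle, oblong slide box), and set it down, not dropped, so that it stands flat on the pocket's floor inside the rim. Leave the red tube rack and the green pen bin where they are.

Things in the scene. Friction and masses are not known exactly. Their poses are not given: they have to be found in the camera images.
- large_bottle: The large round bottle: white plastic, loose, standing. Straight cylinder 52 mm in diameter from the foot to 70 mm, then a shoulder and a grey screw cap 36 mm in diameter from 78 to 92 mm high. About 130 g. Origin: centre of its underside; z up. 
- small_bottle: The small round bottle: white plastic, loose, standing. Straight cylinder 34 mm in diameter from the foot to 44 mm, then a grey screw cap 28 mm in diameter up to 58 mm high. About 50 g. Origin: centre of its underside; z up. 
- square_bottle: The square bottle: white plastic, loose, standing. Body 44 x 44 mm from the foot to 62 mm, then a round neck and a grey screw cap 32 mm in diameter from 66 up to 82 mm high. About 110 g. Origin: centre of its underside; z up. x and y are square to its sides.
- slide_box: The oblong slide box: white plastic with a fixed grey lid, loose, standing. 74 mm long (its x), 36 mm wide (its y), straight-sided to 60 mm high, with a 2 mm ridge along the top of the lid. About 140 g. Origin: centre of its underside; z up. 
- large_round_dock: The large round dock. Round pocket 68 mm in diameter inside, 78 mm outside. Fixed to the bench; grey floor 3 mm thick (top 3 mm above the bench), surrounded by a black rim 5 mm thick whose top is 10 mm above the bench. Origin: centre of the underside, at bench level; z up. 
- small_round_dock: The small round dock. Round pocket 50 mm in diameter inside, 60 mm outside. Fixed to the bench; grey floor 3 mm thick (top 3 mm above the bench), surrounded by a black rim 5 mm thick whose top is 10 mm above the bench. Origin: centre of the underside, at bench level; z up. 
- square_dock: The square dock. Pocket 60 x 60 mm inside, 70 x 70 mm outside. Fixed to the bench; grey floor 3 mm thick (top 3 mm above the bench), surrounded by a black rim 5 mm thick whose top is 10 mm above the bench. Origin: centre of the underside, at bench level; z up. x and y are square to its sides.
- oblong_dock: The oblong dock. Pocket 90 mm long (its x) by 52 mm wide (its y) inside, 100 x 62 mm outside. Fixed to the bench; grey floor 3 mm thick (top 3 mm above the bench), surrounded by a black rim 5 mm thick whose top is 10 mm above the bench. Origin: centre of the underside, at bench level; z up. 
- tube_rack: Bystander: red tube rack, 90 mm (x) x 60 mm (y) x 34 mm high, some white tube caps standing 7 mm higher. Loose, about 450 g; to be left alone. Origin: centre of its underside; z up. 
- green_bin: Bystander: green open bin holding pens, 85 mm (x) x 60 mm (y) x 40 mm high. Loose, about 400 g; to be left alone. Origin: centre of its underside; z up. 

How it is judged:
By the outcome, as a careful person would: the job done as asked, in the order asked, and still so for the second after the job is handed in, with the robot touching nothing.
It also fails if it takes over 99 s, if anything falls off the work surface, if the arm or the gripper's body presses on something with over 40 N, if the wrist force passes 120 N, or if a joint passes its speed limit or range.

ROBOT

A 6-joint arm with a two-finger parallel gripper is mounted at the origin on the work surface. World frame = base frame: x ahead of the robot, y to its left, z up, the work surface at z = 0. Lengths are in m, angles in degrees, forces in N, time in s.
With the tool pointing down it reaches from about 0.4 to 0.825 m from the base axis. Payload 7 kg.
Tool frame: the origin (TCP) lies midway between the tips of the shut fingers; the grasp point (between the pads) lies 19 mm behind it; z points along the fingers, y is the line along which they close (so a half turn about z gives the same grasp; the last joint's range is limited). The gripper opens to 88 mm and grips with 3 to 60 N. Pads are 19 mm wide; open, the fingers measure 130 mm over their backs; the gripper's body (78 mm by 193 mm) begins 47 mm behind the grasp point.
Start: joints at [83.944, 20.546, 0.682, 0, -70.136, -16.507], TCP at [0.259, 0.623, 0.204] pointing down, gripper open.
Joint ranges: [-176.03, 176.03], [-82.01, 121.73], [-58.28, 71.71], [-173.87, 95.51], [-174.79, -0.11], [-173.66, 173.66]. Speed limits (degrees/s): [136.94, 136.94, 172.46, 180, 180, 180].

INTERFACE

Orientations are given as [roll, pitch, yaw] about the fixed x, y, z axes, in that order (R = Rz(yaw) Ry(pitch) Rx(roll)).
In Python, from plant import * gives the robot as it stands.
- The arm moves only by the tool move_arm, never from a script. Its argument "commands" is a list of rows, each a list of 7 numbers: the shift along the world's x, y, z in mm, then the turn, a rotation vector about the world's x, y, z in degrees, then the opening in per cent of the stroke, from 0 (shut) to 100 (fully open). In form: [[x, y, z, rx, ry, rz, fingers], ...]. A call has 1 to 20 rows; each row shifts and turns the commanded pose from where the row before left it; what a row does not reach is not made up. A row lasts 1/10 s, in which the tool goes at most 50 mm and 8.59 degrees, less where a joint would pass 70% of its speed; a pose out of reach is approached as far as the arm can. A call with a gripper value outside its range is refused whole. The fingers move at their own pace and stop on an object; "squeeze" is the grip in N (left out, the last holds). Time passes only in rows, so rows that do not move let the fingers close. It gives the time, the measured TCP pose, the force and the opening at its end, in the units of the state.
- get_state(): the state, without advancing time (a new reading comes with each control period).
- capture(name): name is "scene" or "top" or "wrist"; returns a dict with "frame" (384x512x3 uint8, blue, green, red), "camera_matrix" (3x3 intrinsics, pixels), "world_to_cam" (4x4, takes a point from world to camera coordinates); the wrist camera has in their place "tool_from_camera" (4x4, takes a point from camera to tool coordinates, whose origin is the TCP and whose axes are the flange's). Camera axes: x right, y up, looking along -z (the intrinsics and any distortion apply to the point x, -y, -z); pixel columns grow to the right and rows downward; lengths in m; the calibration is good to about 2 mm. A picture is of the moment at which its call begins: read the wrist's pose just before it. There is no depth.
- close_job(): hands the job in, once; it reports no verdict.
The state is a dict: "time_s": time; "joints": joint angles; "qd": joint speeds; "joint_torque": joint torques, N m; "tcp_pos": TCP position; "eef_rot": TCP orientation; "contact_force": force on the tool from outside, world axes, zero at the start; "moment": the same for the moment, N m; "gripper_width": finger opening in m.
Only numpy, scipy, OpenCV 4.12 (cv2) and the standard library are available. Lean on these libraries where they do the work, as an engineer would, in place of code of your own. Each camera call takes 0.05 s, during which the arm holds its last target. There are 200 camera calls.

## Working session

There is one attempt and no reset: what is moved stays moved. The work goes in short steps, Python scripts to look and compute and a tool call to move; the robot and the scene stay as the last step left them, time stands still between calls to the robot, and variables do not carry over. Pictures are saved under pics/ and viewed, on a budget of 14 in all, crops included, one or two more only if the job needs it, and the job is handed in when it is done.

Besides the shell and the picture viewer there is one more tool, called by a JSON object that holds its "api" and its "payload". move_arm: Moves the arm, as the interface text tells. Its arguments: {"type":"object","properties":{"commands":{"type":"array"},"squeeze":{"type":"number"}},"required":["commands"]}

```bash
mkdir -p pics; python3 - <<'E'
from plant import *
import cv2
for n in ("top","scene"):
    c=capture(n); cv2.imwrite(f"pics/{n}0.png",c["frame"]); print(n,c["camera_matrix"],c["world_to_cam"],[k for k in c])
print(get_state())
E
```

```text
top [[355.17160154   0.         248.78639449]
 [  0.         355.17160154 185.66399753]
 [  0.           0.           1.        ]] [[ 0.00567117 -0.99996734  0.00575876  0.00713437]
 [ 0.9859209   0.00655374  0.16708389 -0.51513135]
 [-0.16711618  0.00473012  0.98592586 -0.77948786]
 [ 0.          0.          0.          1.        ]] ['frame', 'camera_matrix', 'world_to_cam']
scene [[352.64903535   0.         252.18740664]
 [  0.         352.64903535 187.03957385]
 [  0.           0.           1.        ]] [[ 5.40240129e-03  9.99971944e-01 -5.18902554e-03  7.04616550e-03]
 [-7.59257051e-01  7.47876845e-03  6.50747876e-01  3.85472649e-01]
 [ 6.50768426e-01  4.24203067e-04  7.59276152e-01 -1.19632238e+00]
 [ 0.00000000e+00  0.00000000e+00  0.00000000e+00  1.00000000e+00]] ['frame', 'camera_matrix', 'world_to_cam']
{'time_s': 0.1, 'joints': array([ 8.39448590e+01,  2.05868029e+01,  6.37951317e-01, -1.58471874e-02,
       -7.01371205e+01, -1.65065324e+01]), 'qd': array([ 0.05965437, -0.03234243,  0.16773306,  0.04466609, -0.02298218,
        0.01880345]), 'joint_torque': array([-4.46664963e-04, -5.84165883e+01,  2.93751240e+01,  7.01554388e+00,
        1.01261563e-02, -4.67418420e-05]), 'tcp_pos': array([0.25884409, 0.6228731 , 0.20342018]), 'eef_rot': array([ 1.79913338e+02, -1.01445691e-02, -2.25670613e+01]), 'contact_force': array([0.55163484, 0.69417738, 0.81711424]), 'moment': array([ 0.03265324,  0.02222087, -0.02116662]), 'gripper_width': 0.08773280780051343}
```

View pics/top0.png

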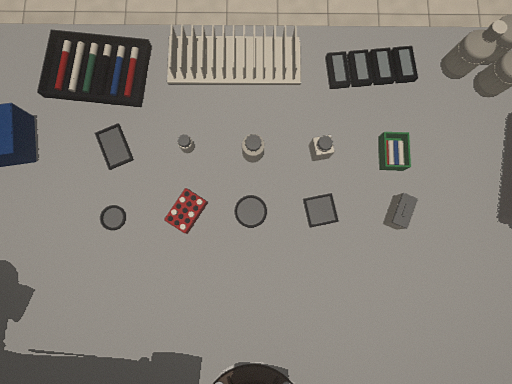

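View pics/scene0.png

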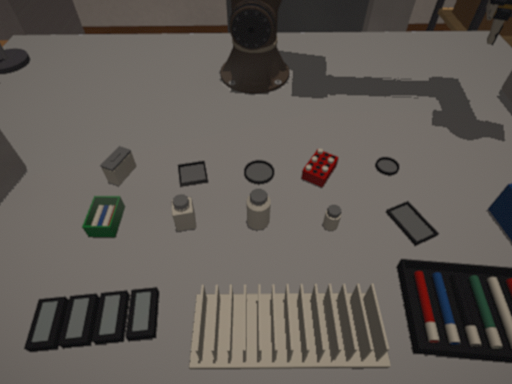

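```bash
cat > h.py <<'E'
import numpy as np, cv2
from plant import *
def ray(c,px):
    K=c["camera_matrix"];T=c["world_to_cam"];p=np.atleast_2d(px).astype(float)
    d=np.c_[(p[:,0]-K[0,2])/K[0,0],-(p[:,1]-K[1,2])/K[1,1],-np.ones(len(p))]
    return -T[:3,:3].T@T[:3,3], d@T[:3,:3]
def toz(c,px,z):
    o,d=ray(c,px); return (o+d*((z-o[2])/d[:,2])[:,None])[:,:2]
def proj(c,P):
    q=np.atleast_2d(P)@c["world_to_cam"][:3,:3].T+c["world_to_cam"][:3,3];K=c["camera_matrix"]
    return np.c_[K[0,2]-K[0,0]*q[:,0]/q[:,2],K[1,2]+K[1,1]*q[:,1]/q[:,2]]
E
python3 - <<'E'
from h import *
for n in ("top","scene"):
    c=capture(n);g=cv2.cvtColor(c["frame"],cv2.COLOR_BGR2GRAY)
    b=(cv2.resize(g,None,fx=4,fy=4,interpolation=cv2.INTER_CUBIC)<65).astype(np.uint8)
    for k in cv2.findContours(b,cv2.RETR_EXTERNAL,cv2.CHAIN_APPROX_NONE)[0]:
        a=cv2.contourArea(k)/16
        if 300<a<1600:
            w=toz(c,(k[:,0]+.5)/4-.5,.01)*1000
            (m,s,t)=cv2.minAreaRect(w.astype(np.float32))
            print(n,np.round((k[:,0]/4).mean(0)),np.round(m,1),np.round(s,1),round(t,1),round(cv2.contourArea(w.astype(np.float32))/(s[0]*s[1]),2))
    if n=="top":
        im=c["frame"]
        tiles=[cv2.resize(im[y-25:y+25,x-33:x+33],(396,300),interpolation=cv2.INTER_CUBIC) for x,y in((186,142),(253,147),(322,147),(400,210))]
        cv2.imwrite("pics/t1.png",np.vstack([np.hstack(tiles[:2]),np.hstack(tiles[2:])]))
    else:
        im=c["frame"]
        tiles=[cv2.resize(im[y-25:y+25,x-33:x+33],(396,300),interpolation=cv2.INTER_CUBIC) for x,y in((332,215),(259,208),(183,212),(118,166))]
        cv2.imwrite("pics/s1.png",np.vstack([np.hstack(tiles[:2]),np.hstack(tiles[2:])]))
E
```

```text
top [249. 376.] [99.4 -0.8] [ 41.2 174.2] 0.2 0.64
top [113. 218.] [442.7 332.5] [57.9 59.1] 3.6 0.78
top [251. 211.] [459.6   5.8] [75.2 75.2] 26.8 0.78
top [321. 210.] [ 463.1 -161.1] [69.9 70.1] 12.3 0.95
top [114. 147.] [617.3 341.6] [102.9  63.5] 24.5 0.96
scene [331. 324.] [840.1 129.6] [124.5  11.9] 0.4 0.73
scene [345. 324.] [839.5 156.5] [ 14.4 127. ] 90.0 0.75
scene [360. 323.] [838.9 182.9] [ 16.4 127.6] 89.9 0.79
scene [374. 323.] [838.6 209. ] [128.5  19. ] 0.3 0.78
scene [412. 223.] [621.9 342.4] [102.1  68.6] 24.3 0.96
scene [106. 216.] [ 599.9 -346. ] [ 79.  111.2] 89.5 0.76
scene [505. 213.] [585.  555.9] [ 49.8 187.4] 64.2 0.54
scene [193. 174.] [ 468.3 -159.8] [77.2 68.6] 11.9 0.96
scene [259. 172.] [464.9   7.1] [82.5 75. ] 0.6 0.79
scene [387. 166.] [447.4 333.2] [56.9 65. ] 57.4 0.8
scene [319. 168.] [452.3 160.9] [ 66.4 119.5] 58.3 0.82
scene [  7. 167.] [ 416.  -634.2] [278.6  59.5] 24.7 0.53
scene [508.  93.] [120.6 786.6] [ 38.8 251.5] 64.2 0.51
scene [11. 59.] [-115.9 -859.3] [236.8  95.8] 24.7 0.63
```

View pics/t1.png

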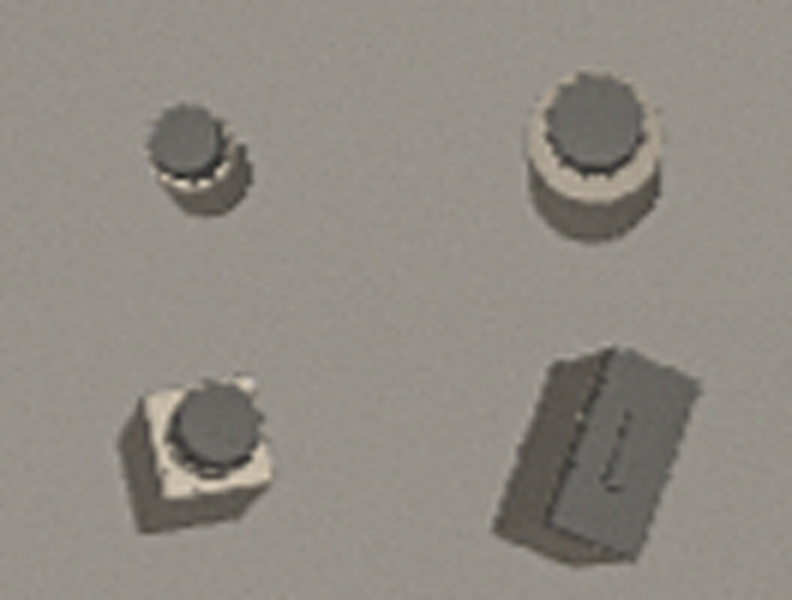

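View pics/s1.png

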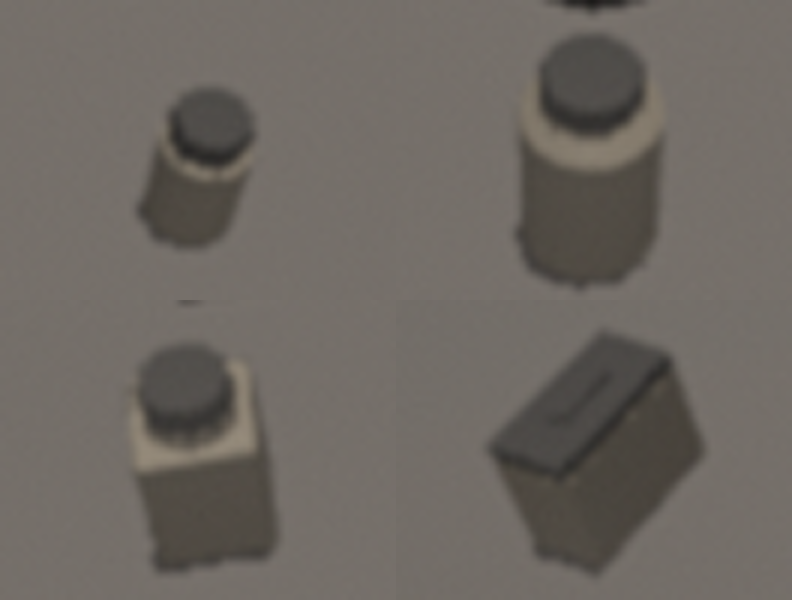

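```bash
python3 - <<'E'
from h import *
C={n:capture(n) for n in("top","scene")}
def P(n,o,pts,z):
    px=np.array(o)-[33,25]+(np.array(pts,float)+.5)/6-.5
    w=toz(C[n],px,z)*1000
    print(n,z,np.round(w.mean(0),1), '' if len(w)<4 else (np.round(np.linalg.norm(np.roll(w,-1,0)-w,axis=1),0),np.round(np.degrees(np.arctan2(*(np.roll(w,-1,0)-w).T[::-1])),1)))
P("top",(186,142),[(187,139)],.058);P("scene",(332,215),[(212,119)],.058)
P("top",(253,147),[(200,119)],.092);P("scene",(259,208),[(196,77)],.092)
P("top",(322,147),[(218,123)],.082);P("scene",(183,212),[(186,82)],.082)
P("top",(322,147),[(143,97),(252,72),(272,170),(166,200)],.062)
w=toz(C["scene"],np.array((150,187))+np.array([(135,168),(257,155)])/6,.062)*1000;d=w[1]-w[0];print(w,np.linalg.norm(d),np.degrees(np.arctan2(d[1],d[0])))
P("top",(400,210),[(219,46),(304,80),(238,263),(154,220)],.060)
P("scene",(118,166),[(207,30),(276,57),(164,178),(94,148)],.060)
t=C["top"]
for n,g in(("rack",0),):
    hsv=cv2.cvtColor(t["frame"],cv2.COLOR_BGR2HSV)
    for nm,m,z in(("red",((hsv[...,0]<8)|(hsv[...,0]>172))&(hsv[...,1]>150),.034),("green",(abs(hsv[...,0].astype(int)-65)<20)&(hsv[...,1]>90),.04)):
        m=m.astype(np.uint8);m[:115]=0;m[260:]=0
        k=max(cv2.findContours(m,0,1)[0],key=cv2.contourArea)
        r=cv2.minAreaRect((toz(t,k[:,0],z)*1000).astype(np.float32));print(nm,r)
E
```

```text
top 0.058 [619.8 162.1] 
scene 0.058 [621.5 163.2] 
top 0.092 [606.7   1.9] 
scene 0.092 [609.4   2.7] 
top 0.082 [ 609.4 -160.7] 
scene 0.082 [ 612.7 -159.3] 
top 0.062 [ 610.7 -161.3] (array([44., 40., 43., 42.]), array([ -76.3, -170.7,  106.5,   10.8]))
[[ 635.90471295 -176.36324193]
 [ 630.6906049  -134.49420471]] 42.19245430380156 97.09871145337853
top 0.06 [ 459.4 -340.6] (array([34., 75., 34., 72.]), array([-112.2,  156.7,   62.5,  -23.6]))
scene 0.06 [ 462.  -338.4] (array([36., 74., 36., 73.]), array([  62.8,  -23. , -117.5,  157.4]))
red ((458.50750732421875, 157.8594207763672), (56.950714111328125, 87.39909362792969), 58.18803024291992)
green ((605.8245239257812, -340.0428161621094), (59.96406936645508, 85.36998748779297), 88.91854095458984)
```

{"api": "move_arm", "payload": {"commands": [[12, -22, 0, 0, 0, 0, 100], [18, -32, 0, 0, 0, 0, 100], [18, -32, 0, 0, 0, 0, 100], [18, -32, 0, 0, 0, 0, 100], [18, -32, 0, 0, 0, 0, 100], [18, -32, 0, 0, 0, 0, 100], [18, -32, 0, 0, 0, 0, 100], [18, -32, 0, 0, 0, 0, 100], [18, -32, 0, 0, 0, 0, 100], [18, -32, 0, 0, 0, 0, 100], [18, -32, 0, 0, 0, 0, 100], [18, -32, 0, 0, 0, 0, 100], [18, -32, 0, 0, 0, 0, 100], [18, -32, 0, 0, 0, 0, 100], [18, -32, 0, 0, 0, 0, 100], [18, -32, 0, 0, 0, 0, 100], [18, -32, 0, 0, 0, 0, 100], [18, -32, 0, 0, 0, 0, 100], [18, -32, 0, 0, 0, 0, 100], [13, -22, 0, 0, 0, 0, 100]], "squeeze": 15}}

```text
time_s: 2.3
tcp_pos: [0.6087, 0.0012, 0.2042]
eef_rot: [180.0, -0.0, -22.6]
contact_force: [0.6, -0.0, -0.1]
gripper_width: 0.0877
```

```bash
python3 - <<'E'
from h import *
s=get_state();c=capture("wrist");print(s["time_s"],s["tcp_pos"],s["eef_rot"],s["joints"],c["tool_from_camera"],c["camera_matrix"])
cv2.imwrite("pics/w1.png",c["frame"])
E
```

```text
2.3 [0.60872886 0.00124104 0.20417257] [ 1.79990464e+02 -2.60303871e-03 -2.26231514e+01] [ 1.84887488e+01  1.43675490e+01 -8.09078016e+00  9.62614607e-03
 -6.75459803e+01  4.88844226e+01] [[-3.76331097e-04  9.57977505e-01  2.86843089e-01  7.67935699e-02]
 [ 9.99999857e-01  2.51815051e-04  4.70981849e-04  2.32079167e-04]
 [ 3.78958610e-04  2.86843225e-01 -9.57977464e-01 -1.78505526e-01]
 [ 0.00000000e+00  0.00000000e+00  0.00000000e+00  1.00000000e+00]] [[284.17961879   0.         253.14427944]
 [  0.         284.17961879 198.38699516]
 [  0.           0.           1.        ]]
```

View pics/w1.png

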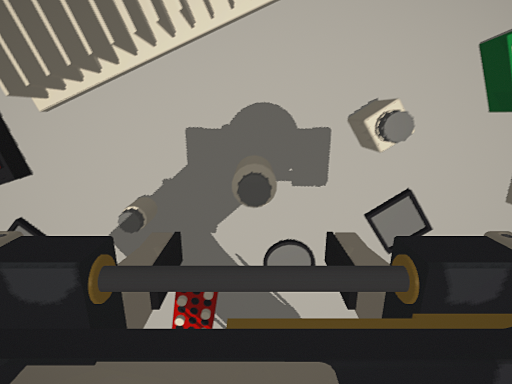

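```bash
cat >> h.py <<'E'
from scipy.spatial.transform import Rotation as Ro
def wrist():
    s=get_state();c=capture("wrist");T=np.eye(4)
    T[:3,:3]=Ro.from_euler("xyz",s["eef_rot"],degrees=True).as_matrix();T[:3,3]=s["tcp_pos"]
    c["world_to_cam"]=np.linalg.inv(T@c["tool_from_camera"]);return c
E
python3 - <<'E'
from h import *
c=wrist()
for n,p,z in(("large",(255,189),.092),("small",(131,222),.058),("sq",(396,126),.082)):print(n,toz(c,p,z)*1000)
E
```

```text
large [[609.26421581  -2.96504014]]
small [[620.90206866 155.96186985]]
sq [[ 612.63750885 -161.07269765]]
```

```bash
python3 - <<'E'
from h import *
c=wrist();print(get_state()["tcp_pos"],get_state()["eef_rot"])
a=np.linspace(0,2*np.pi,80)
im=cv2.resize(c["frame"],None,fx=4,fy=4,interpolation=cv2.INTER_CUBIC)
def circ(x,y,r,z,col):
    q=proj(c,np.c_[x+r*np.cos(a),y+r*np.sin(a),0*a+z])
    cv2.polylines(im,[np.int32((q+.5)*4-.5)],True,col,1)
circ(.608,.0025,.018,.092,(0,0,255));circ(.608,.0025,.026,.070,(0,255,0));circ(.461,.006,.039,.01,(0,0,255))
circ(.6206,.1627,.014,.058,(0,0,255));circ(.611,-.160,.016,.082,(0,0,255))
f=[im[x1*4:x1*4+75*4,y1*4:y1*4+400] for y1,x1 in((205,140),(240,205),(90,185),(345,80))]
cv2.imwrite("pics/w2.png",np.vstack([np.hstack(f[:2]),np.hstack(f[2:])]))
E
```

```text
[0.60830599 0.00181968 0.20374529] [ 1.79972022e+02  3.40300494e-02 -2.27126156e+01]
```

View pics/w2.png

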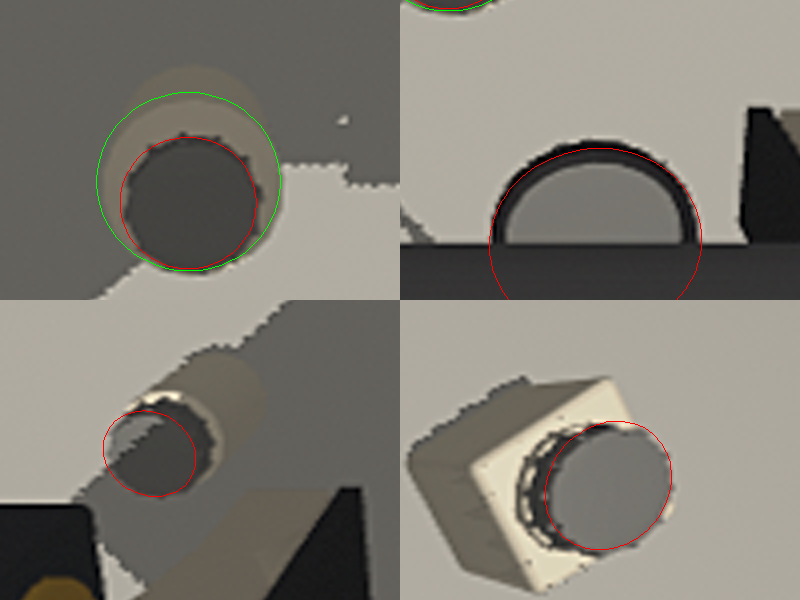

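{"api": "move_arm", "payload": {"commands": [[0, 0, -20, 0, 0, 0, 100], [0, 0, -35, 0, 0, 0, 100], [0, 0, -40, 0, 0, 0, 100], [0, 0, -35, 0, 0, 0, 100], [0, 0, -20, 0, 0, 0, 100], [0, 0, -14, 0, 0, 0, 100], [0, 0, -6, 0, 0, 0, 100], [0, 0, 0, 0, 0, 0, 100], [0, 0, 0, 0, 0, 0, 0], [0, 0, 0, 0, 0, 0, 0], [0, 0, 0, 0, 0, 0, 0], [0, 0, 0, 0, 0, 0, 0], [0, 0, 0, 0, 0, 0, 0], [0, 0, 0, 0, 0, 0, 0]], "squeeze": 15}}

```text
time_s: 3.85
tcp_pos: [0.6081, 0.0031, 0.0346]
eef_rot: [180.0, -0.0, -22.6]
contact_force: [-0.6, -1.4, 2.2]
gripper_width: 0.0515
```

{"api": "move_arm", "payload": {"commands": [[0, 0, 8, 0, 0, 0, 0], [0, 0, 16, 0, 0, 0, 0], [0, 0, 16, 0, 0, 0, 0], [-10, 0, 0, 0, 0, 0, 0], [-20, 0, 0, 0, 0, 0, 0], [-25, 1, 0, 0, 0, 0, 0], [-25, 1, 0, 0, 0, 0, 0], [-25, 1, 0, 0, 0, 0, 0], [-25, 0, 0, 0, 0, 0, 0], [-10, 0, 0, 0, 0, 0, 0], [-6, 0, 0, 0, 0, 0, 0], [0, 0, -12, 0, 0, 0, 0], [0, 0, -12, 0, 0, 0, 0], [0, 0, -6, 0, 0, 0, 0], [0, 0, -3, 0, 0, 0, 0], [0, 0, -2, 0, 0, 0, 0], [0, 0, -1, 0, 0, 0, 0], [0, 0, 0, 0, 0, 0, 0], [0, 0, 0, 0, 0, 0, 0]]}}

```text
time_s: 5.75
tcp_pos: [0.4623, 0.0064, 0.0385]
eef_rot: [-180.0, -0.0, -22.6]
contact_force: [-0.9, -0.4, -1.8]
gripper_width: 0.0517
```

{"api": "move_arm", "payload": {"commands": [[0, 0, -0.5, 0, 0, 0, 0], [0, 0, -0.5, 0, 0, 0, 0], [0, 0, -0.3, 0, 0, 0, 0], [0, 0, 0, 0, 0, 0, 0], [0, 0, 0, 0, 0, 0, 0]]}}

```text
time_s: 6.25
tcp_pos: [0.4624, 0.0063, 0.0374]
eef_rot: [-180.0, -0.0, -22.5]
contact_force: [-1.3, -2.4, 5.6]
gripper_width: 0.0515
```

```bash
python3 - <<'E'
from h import *
for n in("scene","top"):
    c=capture(n);cv2.imwrite(f"pics/p_{n}.png",cv2.resize(c["frame"][130:230,180:330],(600,400),interpolation=cv2.INTER_CUBIC))
s=get_state();print(s["tcp_pos"],s["contact_force"])
E
```

```text
[0.46237621 0.0062713  0.03744956] [-1.42775771 -2.0222898   5.63297675]
```

View pics/p_scene.png

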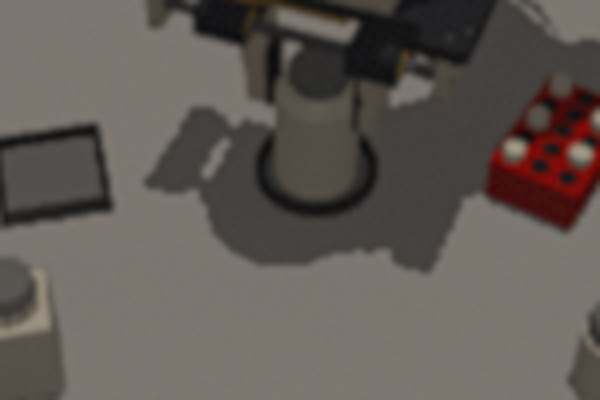

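{"api": "move_arm", "payload": {"commands": [[0, 0, 0, 0, 0, 0, 100], [0, 0, 0, 0, 0, 0, 100], [0, 0, 0, 0, 0, 0, 100], [0, 0, 0, 0, 0, 0, 100], [0, 0, 10, 0, 0, 0, 100], [0, 0, 20, 0, 0, 0, 100], [0, 0, 30, 0, 0, 0, 100], [0, 0, 30, 0, 0, 0, 100], [0, 0, 10, 0, 0, 0, 100], [10, 10, 0, 0, 0, 0, 100], [20, 20, 0, 0, 0, 0, 100], [20, 20, 0, 0, 0, 0, 100], [20, 20, 0, 0, 0, 0, 100], [20, 20, 0, 0, 0, 0, 100], [20, 20, 0, 0, 0, 0, 100], [20, 20, 0, 0, 0, 0, 100], [18, 16, 0, 0, 0, 0, 100], [10, 10, 0, 0, 0, 0, 100], [0, 0, 0, 0, 0, 0, 100]], "squeeze": 12}}

```text
time_s: 8.25
tcp_pos: [0.6205, 0.1635, 0.1352]
eef_rot: [179.9, 0.1, -22.5]
contact_force: [-1.1, 0.2, 0.1]
gripper_width: 0.0877
```

```bash
python3 - <<'E'
from h import *
c=wrist();print(get_state()["tcp_pos"])
a=np.linspace(0,2*np.pi,80);im=cv2.resize(c["frame"],(768,576))
for x,y,r,z in((.6206,.1627,.014,.058),(.6206,.1627,.017,0),(.4624,.006,.018,.095)):
    cv2.polylines(im,[np.int32(proj(c,np.c_[x+r*np.cos(a),y+r*np.sin(a),0*a+z])*1.5)],True,(0,0,255),1)
cv2.imwrite("pics/w3.png",im)
E
```

```text
[0.61970131 0.1626212  0.13551144]
```

View pics/w3.png

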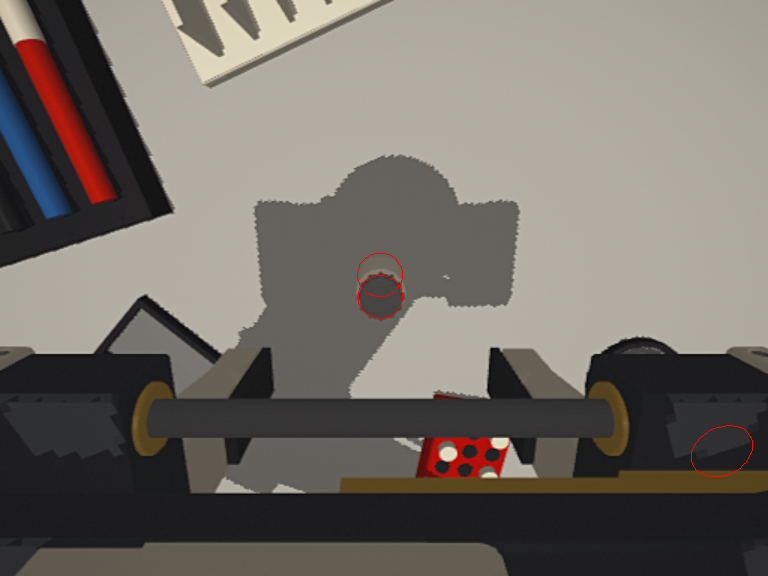

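{"api": "move_arm", "payload": {"commands": [[0, 0, -15, 0, 0, 0, 100], [0, 0, -25, 0, 0, 0, 100], [0, 0, -30, 0, 0, 0, 100], [0, 0, -25, 0, 0, 0, 100], [0, 0, -13, 0, 0, 0, 100], [0, 0, -7, 0, 0, 0, 100], [0, 0, -3, 0, 0, 0, 100], [0, 0, 0, 0, 0, 0, 100], [0, 0, 0, 0, 0, 0, 0], [0, 0, 0, 0, 0, 0, 0], [0, 0, 0, 0, 0, 0, 0], [0, 0, 0, 0, 0, 0, 0], [0, 0, 0, 0, 0, 0, 0], [0, 0, 0, 0, 0, 0, 0], [0, 0, 0, 0, 0, 0, 0], [0, 0, 0, 0, 0, 0, 0]], "squeeze": 12}}

```text
time_s: 9.9
tcp_pos: [0.6201, 0.1624, 0.019]
eef_rot: [-180.0, -0.0, -22.6]
contact_force: [0.9, -0.0, 1.0]
gripper_width: 0.0329
```

{"api": "move_arm", "payload": {"commands": [[0, 0, 8, 0, 0, 0, 0], [0, 0, 20, 0, 0, 0, 0], [0, 0, 22, 0, 0, 0, 0], [-9, 9, 0, 0, 0, 0, 0], [-18, 17.5, 0, 0, 0, 0, 0], [-22, 21.5, 0, 0, 0, 0, 0], [-22, 21.5, 0, 0, 0, 0, 0], [-22, 21.5, 0, 0, 0, 0, 0], [-22, 21.5, 0, 0, 0, 0, 0], [-22, 21.5, 0, 0, 0, 0, 0], [-20, 19, 0, 0, 0, 0, 0], [-12, 12, 0, 0, 0, 0, 0], [-6, 5.5, 0, 0, 0, 0, 0], [0, 0, -15, 0, 0, 0, 0], [0, 0, -15, 0, 0, 0, 0], [0, 0, -8, 0, 0, 0, 0], [0, 0, -5, 0, 0, 0, 0], [0, 0, -3, 0, 0, 0, 0], [0, 0, 0, 0, 0, 0, 0], [0, 0, 0, 0, 0, 0, 0]]}}

```text
time_s: 11.9
tcp_pos: [0.4453, 0.333, 0.0234]
eef_rot: [-180.0, -0.0, -22.6]
contact_force: [0.6, -0.1, -0.4]
gripper_width: 0.0329
```

```bash
python3 - <<'E'
from h import *
c=[capture("scene")["frame"][135:195,340:430],capture("top")["frame"][185:245,70:160],wrist()["frame"][130:310,150:420]]
f=[cv2.resize(i,(400,267),interpolation=cv2.INTER_CUBIC) for i in c]
cv2.imwrite("pics/p2.png",np.vstack([np.hstack(f[:2]),np.hstack([f[2],f[2]*0])]))
s=get_state();print(s["tcp_pos"],s["contact_force"])
E
```

```text
[0.44520951 0.33302013 0.02339467] [-0.51654964 -0.16447996 -1.28287399]
```

View pics/p2.png

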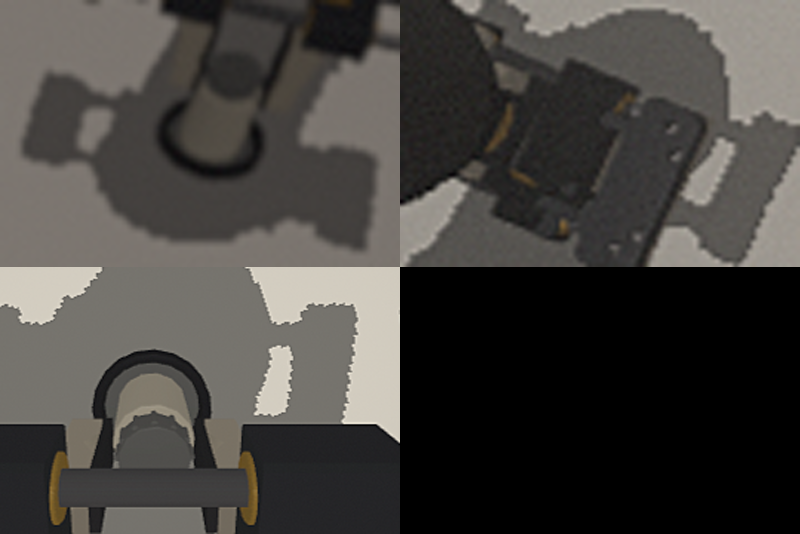

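{"api": "move_arm", "payload": {"commands": [[0, 0, -0.5, 0, 0, 0, 0], [0, 0, -0.5, 0, 0, 0, 0], [0, 0, -0.5, 0, 0, 0, 0], [0, 0, 0, 0, 0, 0, 0], [0, 0, 0, 0, 0, 0, 0]]}}

```text
time_s: 12.55
tcp_pos: [0.4452, 0.333, 0.0218]
eef_rot: [-180.0, -0.0, -22.6]
contact_force: [-0.4, -1.0, 3.7]
gripper_width: 0.033
```

{"api": "move_arm", "payload": {"commands": [[0, 0, 0, 0, 0, 0, 100], [0, 0, 0, 0, 0, 0, 100], [0, 0, 0, 0, 0, 0, 100], [0, 0, 0, 0, 0, 0, 100], [0, 0, 0, 0, 0, 0, 100], [0, 0, 10, 0, 0, 0, 100], [0, 0, 25, 0, 0, 0, 100], [0, 0, 35, 0, 0, 0, 100], [0, 0, 35, 0, 0, 0, 100], [0, 0, 25, 0, 0, 0, 100], [4, -14, 0, 0, 0, 1, 100], [10.5, -31, 0, 0, 0, 3, 100], [10.5, -31, 0, 0, 0, 3, 100], [10.5, -31, 0, 0, 0, 3, 100], [10.5, -31, 0, 0, 0, 3, 100], [10.5, -31, 0, 0, 0, 3, 100], [10.5, -31, 0, 0, 0, 3, 100], [10.5, -31, 0, 0, 0, 3, 100], [10.5, -31, 0, 0, 0, 3, 100]]}}

```text
time_s: 14.45
tcp_pos: [0.5333, 0.0695, 0.1524]
eef_rot: [-180.0, -0.1, 2.6]
contact_force: [0.3, 0.3, 0.0]
gripper_width: 0.0877
```

{"api": "move_arm", "payload": {"commands": [[10.5, -31, 0, 0, 0, 3, 100], [10.5, -31, 0, 0, 0, 3, 100], [10.5, -31, 0, 0, 0, 3, 100], [10.5, -31, 0, 0, 0, 0, 100], [10.5, -31, 0, 0, 0, 0, 100], [10.5, -31, 0, 0, 0, 0, 100], [10.5, -31, 0, 0, 0, 0, 100], [4.5, -14, 0, 0, 0, 0, 100], [0, 0, 0, 0, 0, 0, 100], [0, 0, 0, 0, 0, 0, 100]]}}

```text
time_s: 15.45
tcp_pos: [0.6107, -0.1601, 0.1516]
eef_rot: [-180.0, 0.0, 11.4]
contact_force: [0.1, 0.6, -0.3]
gripper_width: 0.0878
```

```bash
python3 - <<'E'
from h import *
c=wrist();print(get_state()["tcp_pos"],get_state()["eef_rot"])
im=cv2.resize(c["frame"],(768,576))
a=np.linspace(0,2*np.pi,80)
cv2.polylines(im,[np.int32(proj(c,np.c_[.6115+.016*np.cos(a),-.16+.016*np.sin(a),0*a+.082])*1.5)],True,(0,0,255),1)
t=np.radians(11.5);R=np.array([[np.cos(t),-np.sin(t)],[np.sin(t),np.cos(t)]])
q=np.array([[1,1],[1,-1],[-1,-1],[-1,1]])*.022@R.T+[.6115,-.16]
cv2.polylines(im,[np.int32(proj(c,np.c_[q,[.062]*4])*1.5)],True,(0,255,0),1)
cv2.imwrite("pics/w4.png",im)
E
```

```text
[ 0.61074199 -0.15957684  0.15173457] [-1.79989263e+02 -5.95363459e-03  1.14423142e+01]
```

View pics/w4.png

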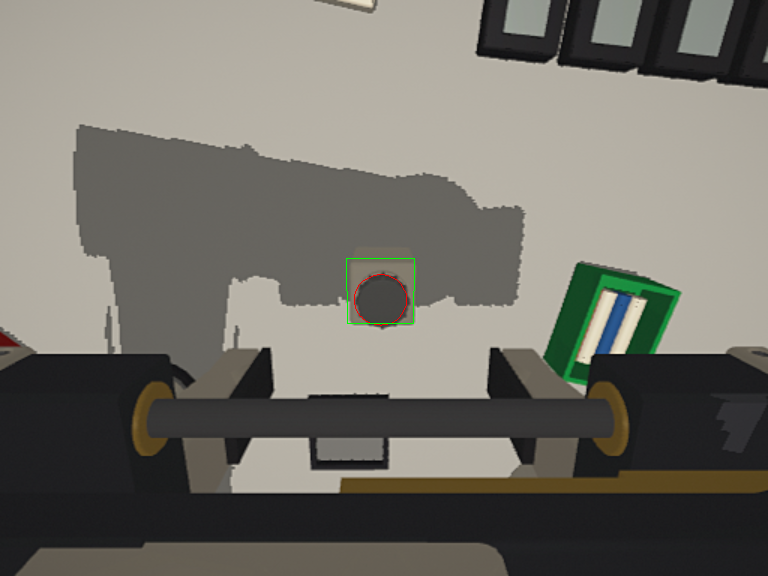

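{"api": "move_arm", "payload": {"commands": [[0, 0, -15, 0, 0, 0, 100], [0, 0, -25, 0, 0, 0, 100], [0, 0, -30, 0, 0, 0, 100], [0, 0, -25, 0, 0, 0, 100], [0, 0, -14, 0, 0, 0, 100], [0, 0, -8, 0, 0, 0, 100], [0, 0, -4, 0, 0, 0, 100], [0, 0, 0, 0, 0, 0, 100], [0, 0, 0, 0, 0, 0, 0], [0, 0, 0, 0, 0, 0, 0], [0, 0, 0, 0, 0, 0, 0], [0, 0, 0, 0, 0, 0, 0], [0, 0, 0, 0, 0, 0, 0], [0, 0, 0, 0, 0, 0, 0], [0, 0, 0, 0, 0, 0, 0]], "squeeze": 15}}

```text
time_s: 17.0
tcp_pos: [0.6111, -0.1603, 0.0305]
eef_rot: [180.0, -0.0, 11.4]
contact_force: [-0.6, 0.1, 0.7]
gripper_width: 0.0437
```

{"api": "move_arm", "payload": {"commands": [[0, 0, 8, 0, 0, 0, 0], [0, 0, 16, 0, 0, 0, 0], [0, 0, 16, 0, 0, 0, 0], [-10, 0, 0, 0, 0, 0.7, 0], [-20, 0, 0, 0, 0, 0, 0], [-25, 0, 0, 0, 0, 0, 0], [-25, -0.5, 0, 0, 0, 0, 0], [-25, 0, 0, 0, 0, 0, 0], [-25, 0, 0, 0, 0, 0, 0], [-10, 0, 0, 0, 0, 0, 0], [-6, 0, 0, 0, 0, 0, 0], [0, 0, -12, 0, 0, 0, 0], [0, 0, -12, 0, 0, 0, 0], [0, 0, -6, 0, 0, 0, 0], [0, 0, -3, 0, 0, 0, 0], [0, 0, -2, 0, 0, 0, 0], [0, 0, -1, 0, 0, 0, 0], [0, 0, 0, 0, 0, 0, 0], [0, 0, 0, 0, 0, 0, 0]]}}

```text
time_s: 18.9
tcp_pos: [0.4652, -0.1607, 0.0347]
eef_rot: [180.0, -0.0, 12.1]
contact_force: [-0.4, 0.4, -1.3]
gripper_width: 0.0437
```

```bash
python3 - <<'E'
from h import *
c=[capture("scene")["frame"][145:205,150:240],wrist()["frame"][130:310,120:390]]
f=[cv2.resize(i,(400,267),interpolation=cv2.INTER_CUBIC) for i in c]
cv2.imwrite("pics/p3.png",np.hstack(f))
s=get_state();print(s["tcp_pos"],s["contact_force"])
E
```

```text
[ 0.46521458 -0.16069559  0.03473387] [ 0.44510472  0.05110058 -0.54210405]
```

View pics/p3.png

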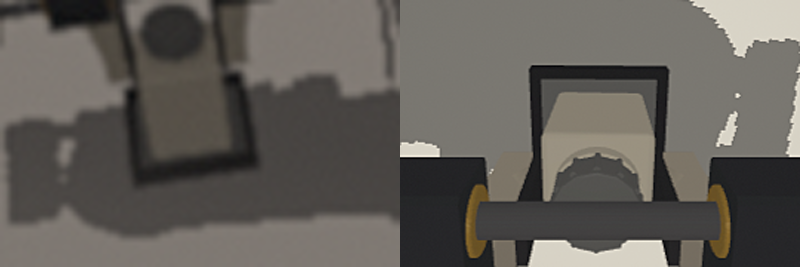

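{"api": "move_arm", "payload": {"commands": [[0, 0, -0.5, 0, 0, 0, 0], [0, 0, -0.5, 0, 0, 0, 0], [0, 0, -0.5, 0, 0, 0, 0], [0, 0, 0, 0, 0, 0, 0], [0, 0, 0, 0, 0, 0, 0]]}}

```text
time_s: 19.5
tcp_pos: [0.4652, -0.1607, 0.0334]
eef_rot: [180.0, -0.0, 12.2]
contact_force: [-1.3, 0.9, 5.2]
gripper_width: 0.0438
```

{"api": "move_arm", "payload": {"commands": [[0, 0, 0, 0, 0, 0, 100], [0, 0, 0, 0, 0, 0, 100], [0, 0, 0, 0, 0, 0, 100], [0, 0, 0, 0, 0, 0, 100], [0, 0, 0, 0, 0, 0, 100], [0, 0, 10, 0, 0, 0, 100], [0, 0, 25, 0, 0, 0, 100], [0, 0, 35, 0, 0, 0, 100], [0, 0, 32, 0, 0, 0, 100], [0, 0, 15, 0, 0, 0, 100], [-1, -12, 0, 0, 0, -3, 100], [-1, -26, 0, 0, 0, -5, 100], [-1, -26, 0, 0, 0, -5, 100], [-1, -26, 0, 0, 0, -5, 100], [0, -26, 0, 0, 0, -5, 100], [0, -26, 0, 0, 0, -5, 100], [0, -24, 0, 0, 0, -4.5, 100], [0, -12, 0, 0, 0, -3, 100], [0, 0, 0, 0, 0, 0, 100], [0, 0, 0, 0, 0, 0, 100]]}}

```text
time_s: 21.5
tcp_pos: [0.4602, -0.3389, 0.1492]
eef_rot: [-180.0, 0.1, -23.4]
contact_force: [-0.2, -0.0, -0.9]
gripper_width: 0.087
```

```bash
python3 - <<'E'
from h import *
c=wrist();print(get_state()["tcp_pos"],get_state()["eef_rot"])
im=cv2.resize(c["frame"],(768,576))
t=np.radians(-23.3);R=np.array([[np.cos(t),-np.sin(t)],[np.sin(t),np.cos(t)]])
q=np.array([[37,18],[37,-18],[-37,-18],[-37,18]])/1000@R.T+[.461,-.339]
cv2.polylines(im,[np.int32(proj(c,np.c_[q,[.06]*4])*1.5)],True,(0,0,255),1)
cv2.imwrite("pics/w5.png",im)
E
```

```text
[ 0.46044011 -0.33848368  0.14945829] [-1.79993142e+02  5.95498016e-02 -2.33597354e+01]
```

View pics/w5.png

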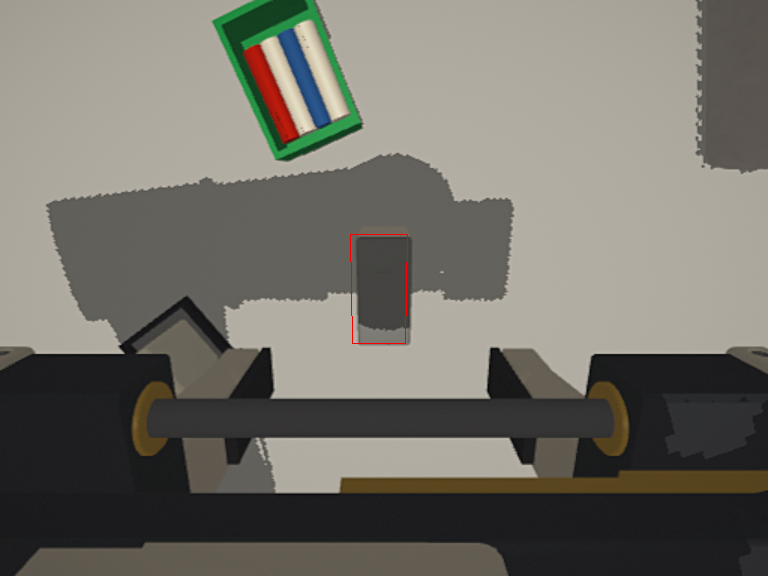

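{"api": "move_arm", "payload": {"commands": [[-0.5, -2.5, -15, 0, 0, 0, 100], [0, 0, -25, 0, 0, 0, 100], [0, 0, -32, 0, 0, 0, 100], [0, 0, -28, 0, 0, 0, 100], [0, 0, -15, 0, 0, 0, 100], [0, 0, -8, 0, 0, 0, 100], [0, 0, -4, 0, 0, 0, 100], [0, 0, 0, 0, 0, 0, 100], [0, 0, 0, 0, 0, 0, 0], [0, 0, 0, 0, 0, 0, 0], [0, 0, 0, 0, 0, 0, 0], [0, 0, 0, 0, 0, 0, 0], [0, 0, 0, 0, 0, 0, 0], [0, 0, 0, 0, 0, 0, 0], [0, 0, 0, 0, 0, 0, 0], [0, 0, 0, 0, 0, 0, 0]], "squeeze": 20}}

```text
time_s: 23.15
tcp_pos: [0.4604, -0.3412, 0.0229]
eef_rot: [180.0, 0.0, -23.4]
contact_force: [-0.6, -0.1, -0.1]
gripper_width: 0.0361
```

{"api": "move_arm", "payload": {"commands": [[0, 0, 10, 0, 0, 0, 0], [0, 0, 25, 0, 0, 0, 0], [0, 0, 35, 0, 0, 0, 0], [0, 0, 35, 0, 0, 0, 0], [0, 0, 30, 0, 0, 0, 0], [0, 0, 12, 0, 0, 0, 0], [2, 11, 0, 0, 0, 0, 0], [7, 30, 0, 0, 0, 2, 0], [7, 30, 0, 0, 0, 2, 0], [7, 30, 0, 0, 0, 2, 0], [7, 30, 0, 0, 0, 2, 0], [7, 30, 0, 0, 0, 2, 0], [7, 30, 0, 0, 0, 2, 0], [7, 30, 0, 0, 0, 2, 0], [7, 30, 0, 0, 0, 2, 0], [7, 30, 0, 0, 0, 2, 0], [7, 30, 0, 0, 0, 2, 0], [7, 30, 0, 0, 0, 2, 0]]}}

```text
time_s: 24.95
tcp_pos: [0.5382, 0.0014, 0.1682]
eef_rot: [180.0, 0.2, -1.3]
contact_force: [0.1, -0.3, -1.7]
gripper_width: 0.0361
```

{"api": "move_arm", "payload": {"commands": [[7, 30, 0, 0, 0, 2, 0], [7, 30, 0, 0, 0, 2, 0], [7, 30, 0, 0, 0, 2, 0], [7, 30, 0, 0, 0, 2, 0], [7, 30, 0, 0, 0, 2, 0], [7, 30, 0, 0, 0, 2, 0], [7, 30, 0, 0, 0, 2, 0], [7, 30, 0, 0, 0, 2.6, 0], [7, 30, 0, 0, 0, 2.6, 0], [7, 30, 0, 0, 0, 2.6, 0], [7, 30, 0, 0, 0, 2, 0], [3, 12, 0, 0, 0, 2, 0], [0, 0, -25, 0, 0, 0, 0], [0, 0, -35, 0, 0, 0, 0], [0, 0, -35, 0, 0, 0, 0], [0, 0, -15, 0, 0, 0, 0], [0, 0, 0, 0, 0, 0, 0], [0, 0, 0, 0, 0, 0, 0]]}}

```text
time_s: 26.75
tcp_pos: [0.62, 0.342, 0.0607]
eef_rot: [180.0, -0.0, 24.5]
contact_force: [0.2, 0.1, -0.9]
gripper_width: 0.0359
```

```bash
python3 - <<'E'
from h import *
s=get_state();print(s["tcp_pos"],s["eef_rot"],s["contact_force"])
c=wrist();im=cv2.resize(c["frame"],(768,576))
t=np.radians(24.4);R=np.array([[np.cos(t),-np.sin(t)],[np.sin(t),np.cos(t)]])
q=np.array([[50,31],[50,-31],[-50,-31],[-50,31]])/1000@R.T+[.6195,.342]
cv2.polylines(im,[np.int32(proj(c,np.c_[q,[.01]*4])*1.5)],True,(0,0,255),1)
im=im[100:400,150:650]
cs=capture("scene");i2=cv2.resize(cs["frame"][170:260,340:470],(500,346),interpolation=cv2.INTER_CUBIC)
cv2.imwrite("pics/p4.png",np.vstack([im,i2[:290]]))
E
```

```text
[0.61997792 0.3420058  0.06071747] [ 1.79976065e+02 -3.13105588e-02  2.44606966e+01] [ 0.23321217  0.12843493 -0.88389376]
```

View pics/p4.png

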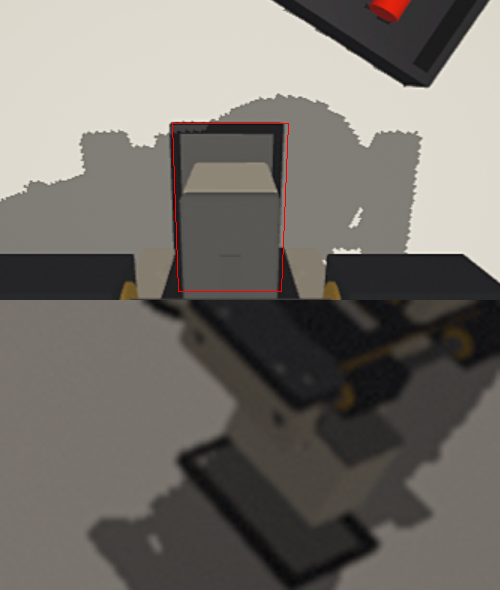

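{"api": "move_arm", "payload": {"commands": [[0, 1, -10, 0, 0, 0, 0], [0, 0, -12, 0, 0, 0, 0], [0, 0, -6, 0, 0, 0, 0], [0, 0, -3, 0, 0, 0, 0], [0, 0, -1.5, 0, 0, 0, 0], [0, 0, -1, 0, 0, 0, 0], [0, 0, -0.5, 0, 0, 0, 0], [0, 0, -0.5, 0, 0, 0, 0], [0, 0, -0.5, 0, 0, 0, 0], [0, 0, 0, 0, 0, 0, 0], [0, 0, 0, 0, 0, 0, 0]]}}

```text
time_s: 27.95
tcp_pos: [0.6198, 0.3429, 0.026]
eef_rot: [-180.0, -0.1, 24.4]
contact_force: [-3.3, -1.2, 6.1]
gripper_width: 0.0358
```

{"api": "move_arm", "payload": {"commands": [[0, 0, 0, 0, 0, 0, 100], [0, 0, 0, 0, 0, 0, 100], [0, 0, 0, 0, 0, 0, 100], [0, 0, 0, 0, 0, 0, 100], [0, 0, 0, 0, 0, 0, 100], [0, 0, 10, 0, 0, 0, 100], [0, 0, 25, 0, 0, 0, 100], [0, 0, 35, 0, 0, 0, 100], [0, 0, 35, 0, 0, 0, 100], [0, 0, 35, 0, 0, 0, 100], [0, 0, 20, 0, 0, 0, 100], [-20, 25, 0, 0, 0, 0, 100], [-35, 30, 0, 0, 0, 0, 100], [-35, 35, 0, 0, 0, 0, 100], [-35, 35, 0, 0, 0, 0, 100], [-35, 35, 0, 0, 0, 0, 100], [-35, 35, 0, 0, 0, 0, 100], [-35, 35, 0, 0, 0, 0, 100], [-35, 35, 0, 0, 0, 0, 100], [-10, 10, 0, 0, 0, 0, 100]]}}

```text
time_s: 29.95
tcp_pos: [0.341, 0.6209, 0.1855]
eef_rot: [-179.9, -0.0, 24.7]
contact_force: [0.7, -0.5, 0.0]
gripper_width: 0.0873
```

```bash
python3 - <<'E'
from h import *
f=[]
for n,a in(("top",(110,260,80,440)),("scene",(130,250,90,450))):
    c=capture(n);f.append(cv2.resize(c["frame"][a[0]:a[1],a[2]:a[3]],None,fx=2.2,fy=2.2,interpolation=cv2.INTER_CUBIC))
cv2.imwrite("pics/end.png",np.vstack(f))
E
```

```text
(no output)
```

View pics/end.png

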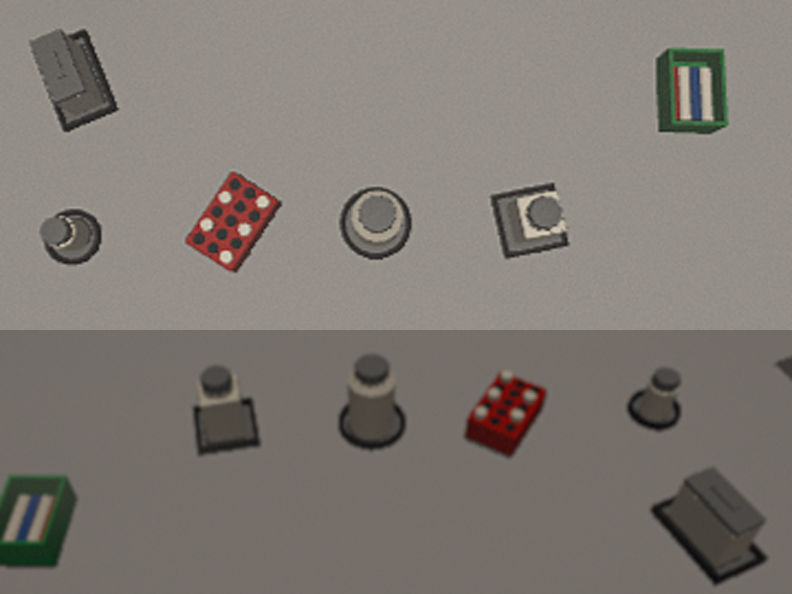

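```bash
python3 -c "
from plant import *
print(close_job())"
```

```text
the job is handed in; nothing more can be done
None
```

All four containers now stand upright in their matching docks, and the job was handed in at about 30 s of the 99 s allowed. I placed them in this order: large bottle, small bottle, square bottle, slide box.

- **Set-down:** I lowered each one until the wrist read about 4–6 N of floor contact, at the pocket-floor height to within 1 mm, and only then opened the fingers.
- **Final check:** The last top and scene pictures show all four upright inside their rims. The rack and bin look to be where they were; I judged this by eye and did not re-measure it. The arm was raised clear and touching nothing.
- **Measurement differences:** The top and scene cameras disagreed by up to about 5 mm on dock positions. I used values between the two, which the wrist camera supported for the large and oblong docks. The wrist camera put the slide box about 2.5 mm off my first estimate, so I corrected for that before gripping. No check failed.

I viewed 13 pictures.

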